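# Lock the padlock away: open the spring-latched strongbox

## Robot

A 7-joint arm with a two-finger parallel gripper is mounted at the origin on a cart in front of the work surface, level with it; the furniture and walls round the work are solid. World frame = base frame: x ahead of the robot, y to its left, z up, the work surface at z = 0. Lengths are in mm, angles in rad, forces in N, time in s.
With the tool pointing down it reaches from about 400 to 875 mm from the base axis. Payload 4.4 kg.
Tool frame: the origin (TCP) lies at the very end of the fingers, on their centre line; the grasp point (between the pads) lies 19 mm behind it; z points along the fingers, y is the direction in which the jaws open and shut (so a half turn about z gives the same grasp; the last joint's range is limited). The gripper opens to 85 mm and grips with 20 to 120 N. Pads are 22 mm wide; open, the fingers measure 114 mm over their backs; the gripper's body (76 mm by 85 mm) begins 54 mm behind the grasp point. The pads swing forward as they close: fully open they stand 13 mm farther back than shut.
Start: joints at [1.251, 0.628, 0.038, 1.517, -0.027, 0.996, -0.02], TCP at [163.232, -629.184, 231.313] pointing down, gripper open.
Joint ranges: [-3.06, 3.06], [-0.37, 2.12], [-1.25, 1.32], [0.18, 2.47], [-1.1, 4.24], [0.23, 1.98], [-2.94, 2.94]. Speed limits (rad/s): [2.57, 2.57, 3.14, 3.14, 3.14, 3.14, 3.14].

## Interface

Orientations are given as [roll, pitch, yaw] about the fixed x, y, z axes, in that order (R = Rz(yaw) Ry(pitch) Rx(roll)).
In Python, from cell import read_state, get_image, calibration, finish_job gives the robot as it stands. The module is installed in compiled form; this text tells all that it offers.
- The arm moves only by the tool apply_moves, never from a script. Its argument "increments" is a list of rows, each an object of numbers: "tx", "ty", "tz": the shift along the world's x, y, z in m; "rx", "ry", "rz": the turn, a rotation vector about the world's x, y, z in units of 5 degrees (1.0 is 5 degrees); "claw": the finger opening in m, from 0 to 0.0854. In form: [{"tx": .., "ty": .., "tz": .., "rx": .., "ry": .., "rz": .., "claw": ..}, ...]. A call has 1 to 12 rows; each row is the pose to reach, as a shift and turn from the pose commanded when the call began; what a row does not reach only later rows make up. A row lasts 1/10 s, in which the tool goes at most 50 mm and 8.59 degrees, less where a joint would pass 70% of its speed; a pose out of reach is approached as far as the arm can. A call with a gripper value outside its range is refused whole. The fingers move at their own pace and stop on an object; the grip force is fixed at half the most. Time passes only in rows, so rows that repeat a pose let the fingers close. It gives the time, the measured TCP pose, the force and the opening at its end, in the units of the state.
- read_state(): the state, without advancing time (a new reading comes with each control period).
- get_image(name): name is "side" or "top" or "wrist"; returns the picture (400x640x3 uint8, red, green, blue); there is no depth.
- calibration(name): a dict with "camera_matrix" (3x3 intrinsics, pixels), "distortion" ([k1, k2, p1, p2, k3] as OpenCV has them; the pictures are not rectified), "origin" and "attitude" of the camera in the world. Camera axes: x right, y up, looking along -z (the intrinsics and any distortion apply to the point x, -y, -z); pixel columns grow to the right and rows downward; lengths in mm; the calibration is good to about 2 mm. A picture is of the moment at which its call begins: read the wrist's pose just before it. calibration takes no time and is no camera call; for the wrist camera it gives the pose at the moment of the call.
- finish_job(): hands the job in, once; it reports no verdict.
The state is a dict: "clock": time; "qpos": joint angles; "qd": joint speeds; "tau": joint torques, N m; "eef_pos": TCP position; "tool_rot": TCP orientation; "force": force on the tool from outside, world axes, zero at the start; "torque": the same for the moment, N m; "width": finger opening in mm.
Only numpy, scipy, OpenCV 4.12 (cv2) and the standard library are available. Lean on these libraries where they do the work, as an engineer would, in place of code of your own. Each camera call takes 0.05 s, during which the arm holds its last target. There are 200 camera calls.

## Task

Put the brass padlock that lies to the left of the blue steel strongbox away in it. Turn the black knob clockwise to its stop so that the lid springs ajar and let the knob spring back, then lift the lid over until it rests back on its stop, and lay the padlock flat on the floor of the box. Leave the lid standing open, and leave the roll of black tape and the grey coupling beside the padlock where they are.

Things in the scene. Friction and masses are not known exactly. Their poses are not given: they have to be found in the camera images.
- strongbox: Blue steel box fixed to the table, 190 deep (x) x 206 wide (y), 80 high; origin: centre of underside, x to the back, y left. Front 50 mm (x -95 to -45): closed lock strip, aluminium plate at z 80 carrying the knob. Behind it the compartment: inside x -43 to 92, y -100 to 100, floor z 11, walls 3 thick; a steel bracket (up to z 80) fills its back right corner (x over 75, y under -75).
- knob (a joint): Spring-return latch knob (rad): 0 at rest, grows clockwise seen from above, stop at 1.2 (about 0.15 N m there). At about 0.95 the latch lets go and a sprung pin kicks the lid up to about 0.3. Released, the knob turns back to 0 by itself.
- knob_grip (a point): Grip point on the knob's vertical axis (x -72, y -50 in the strongbox's frame), 31 mm above the aluminium plate. Black bar, 14 thick, 42 long, from 22 below to 11 mm above this point, on a 40 mm disc. The point's y axis runs along the bar and turns with it; at rest it is the strongbox's y axis.
- lid (a joint): Angle of the strongbox's lid (rad): 0 shut and latched, about 0.3 sprung ajar, 1.83 on its stop, leaning back. Let go below about 1.55 it falls back to ajar; beyond 1.65 it sinks onto the stop by itself.
- hinge (a point): Middle of the lid's hinge axis, which runs along the strongbox's y axis, 103 mm behind the strongbox's origin and 84 mm above the table. Axes as the strongbox's.
- lid_edge (a point): Middle of the lid's front edge (moves with the lid), 152 mm from the hinge. Lid: blue sheet 3 thick, 210 wide, edge rolled to 6 mm, 10 mm side skirts. Under it, 7 to 26 mm behind the edge at y -82 to -44 (knob's side), hangs the latch striker, 25 mm deep. With the lid ajar the edge is about 45 mm above the aluminium plate: room for a fingertip.
- floor_in (a point): Centre of the compartment's felt-covered floor, 11 mm above the table. Axes as the strongbox's.
- padlock: The brass padlock that lies flat to the left of the strongbox (another, far right at the back, is not meant): 62 x 40 x 17 high, origin at the centre of its underside, z up. Solid body x -31 to +3, 40 wide along y (grasp it across y, 14 mm to -x of the origin); the steel shackle points to +x.
- tape_roll: Roll of black tape lying flat, 70 mm diameter, 18 high, origin at the centre of its underside; to be left alone.
- coupling: Grey conduit coupling standing upright, 32 mm diameter, 45 high, origin at the centre of its underside; to be left alone.
There are look-alikes about, which are no part of the job. Of the things that look like the padlock, the smallest one is meant.

How it is judged (in metres and radians):
On the way, in this order (a step that is already met when the one before it is completed fails the run):
1. the knob is turned to its stop and the lid has sprung ajar (value of joint knob above 1.1 rad and value of joint lid above 0.15 rad), for 0.1 s.
2. the knob has been let go and is back at rest, and the lid rests on its stop (value of joint knob below 0.1 rad and value of joint lid above 1.76 rad), for 0.3 s.
At the end, for the whole second after the job is handed in: The padlock lies at rest and flat (tilt under 0.25 rad, underside within 10 mm of the floor) on the floor of the compartment; the lid stands open on its stop (over 1.76 rad of 1.83); the knob is back at rest (under 0.1 rad) (all of step 2 and x of padlock in the frame of floor_in between -0.07 and 0.07 m and y of padlock in the frame of floor_in between -0.1 and 0.1 m and z of padlock in the frame of floor_in below 0.01 m and angle between padlock's own z axis and vertical below 0.25 rad and linear speed of padlock below 0.02 m/s); the robot touches nothing.
It fails at once if the roll of black tape is shifted more than 30 mm (distance of tape_roll from where it was at the start of the episode above 0.03 m).
It fails at once if the grey coupling is shifted more than 30 mm (distance of coupling from where it was at the start of the episode above 0.03 m).
It also fails if it takes over 61 s, if anything falls off the work surface, if the arm or the gripper's body presses on something with over 40 N, if the wrist force passes 120 N, or if a joint passes its speed limit or range.

## Working session

There is one attempt and no reset: what is moved stays moved. The work goes in short steps, Python scripts to look and compute and a tool call to move; the robot and the scene stay as the last step left them, time stands still between calls to the robot, and variables do not carry over. Pictures are saved under pics/ and viewed, about 8 in all and at most 12, crops included, and the job is handed in when it is done.

Besides the shell and the picture viewer there is one more tool, called as a command line: name --argument value ..., lists and objects as JSON in quotes. apply_moves: Moves the arm, as the interface text tells. Its arguments: {"type":"object","properties":{"increments":{"type":"array"}},"required":["increments"]}

```bash
mkdir -p pics
python3 - <<'E'
from cell import *
import cv2
print(read_state())
for n in("side","top"):
    cv2.imwrite(f"pics/{n}0.png",get_image(n)[:,:,::-1]); print(n,calibration(n))
E
```

```text
{'clock': 0.0, 'qpos': array([ 1.25118465,  0.62934155,  0.03842629,  1.51836232, -0.02698887,
        0.99629044, -0.01999367]), 'qd': array([-3.84772239e-04, -9.85380914e-06,  7.91746869e-04,  3.22899604e-04,
        7.79992178e-04, -4.71930167e-04,  1.96853309e-03]), 'tau': array([ 1.36746810e-03, -5.63400042e+01,  1.22584954e+00, -1.93449855e+01,
        1.07720160e-02,  1.04493127e-02, -2.26574650e-05]), 'eef_pos': array([ 163.0904576 , -628.56745384,  230.39358324]), 'tool_rot': array([-3.13970873e+00,  2.46137082e-05,  2.53836877e-01]), 'force': array([0.23607352, 0.67400553, 0.4307218 ]), 'torque': array([-0.02669661, -0.00630155, -0.03360608]), 'width': 85.27435264300156}
side {'camera_matrix': array([[454.49481931,   0.        , 317.32000634],
       [  0.        , 454.49481931, 203.19408118],
       [  0.        ,   0.        ,   1.        ]]), 'distortion': array([-0.0007289,  0.       ,  0.       ,  0.       ,  0.       ]), 'origin': array([ 479.32119442, -811.2029339 ,  604.49502146]), 'attitude': array([0.97316249, 0.009138  , 0.0045764 ])}
top {'camera_matrix': array([[400.37972441,   0.        , 306.95142464],
       [  0.        , 400.37972441, 195.0193496 ],
       [  0.        ,   0.        ,   1.        ]]), 'distortion': array([-0.06983105,  0.        ,  0.        ,  0.        ,  0.        ]), 'origin': array([ 368.15326343,  -73.84968197, 1012.95557689]), 'attitude': array([ 0.11599474,  0.02719206, -1.54990355])}
```

View pics/top0.png

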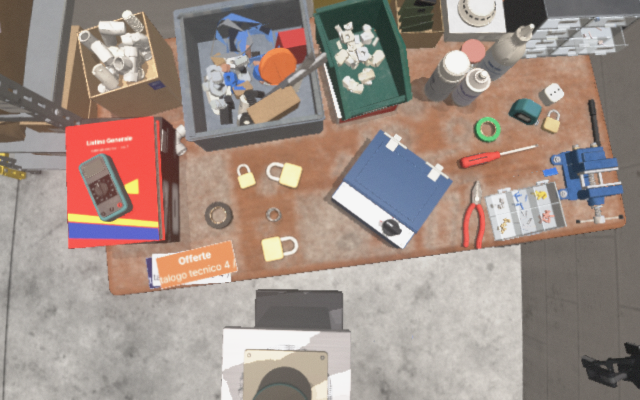

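View pics/side0.png

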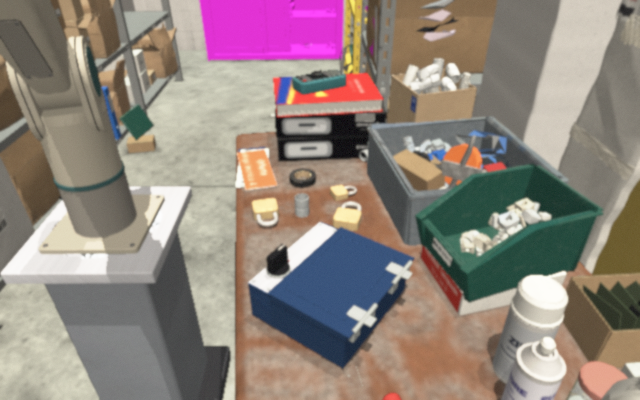

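```bash
cat > h.py <<'E'
import numpy as np,cv2
from cell import *
from scipy.spatial.transform import Rotation as Rn
def ray(n,uv,c=None):
    c=c or calibration(n)
    p=cv2.undistortPoints(np.array(uv,float).reshape(-1,1,2),c["camera_matrix"],c["distortion"]).reshape(-1,2)
    d=np.c_[p[:,0],-p[:,1],-np.ones(len(p))]
    return c["origin"],Rn.from_euler("xyz",c["attitude"]).apply(d)
def at(n,uv,z,c=None):
    o,d=ray(n,uv,c); return o+d*((np.asarray(z,float)-o[2])/d[:,2])[:,None]
def proj(n,P,c=None):
    c=c or calibration(n)
    q=Rn.from_euler("xyz",c["attitude"]).inv().apply(np.atleast_2d(P)-c["origin"])*[1,-1,-1]
    return cv2.projectPoints(q,np.zeros(3),np.zeros(3),c["camera_matrix"],c["distortion"])[0].reshape(-1,2)
def crop(img,x0,y0,x1,y1,s,fn):
    cv2.imwrite(fn,cv2.resize(img[y0:y1,x0:x1],None,fx=s,fy=s,interpolation=cv2.INTER_CUBIC))
E
python3 - <<'E'
from h import *
im=cv2.imread("pics/top0.png")
crop(im,195,120,465,270,2.96,"pics/c1.png")
print(at("top",[[246,176],[285,174],[280,247],[218,214],[273,213]],[15,15,15,18,45]).round())
E
```

```text
[[530. 112.  15.]
 [536.  12.  15.]
 [353.  20.  15.]
 [432. 178.  18.]
 [435.  36.  45.]]
```

View pics/c1.png

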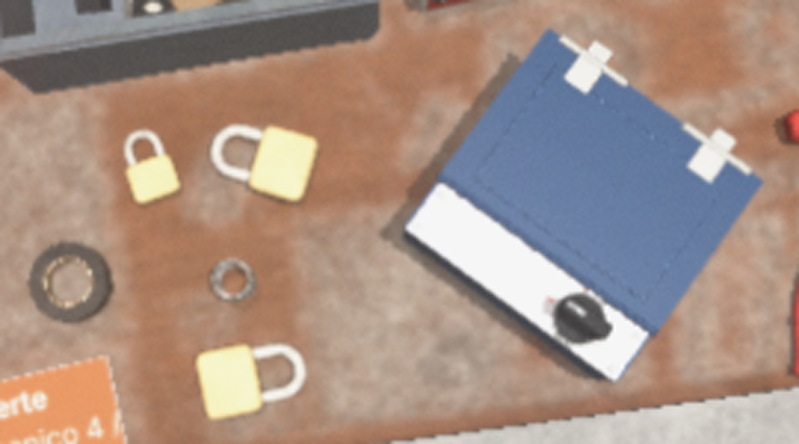

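Run:
```python
from h import *
from scipy.optimize import least_squares
f=lambda c:np.array(c,float)/2.96+[195,120]
def fit(px,L,z,g):
    W=at("top",f(px),np.full(len(px),z))[:,:2]; L=np.array(L,float)
    def r(p):
        c,s=np.cos(p[2]),np.sin(p[2]); return ((L@np.array([[c,s],[-s,c]])+p[:2])-W).ravel()
    s=least_squares(r,g); print(s.x.round(3),np.degrees(s.x[2]).round(1),s.fun.round(1)); return s.x
fit([(442,184),(405,230),(615,381),(652,335)],[(-45,103),(-95,103),(-95,-103),(-45,-103)],80,[500,-250,-.6])
fit([(126,166),(169,151),(181,188),(138,204)],[(3,20),(3,-20),(-31,-20),(-31,20)],15,[530,110,.3])
print(at("top",f([(580,318),(70,282),(233,280)]),[110,18,45]).round(1))
im=cv2.imread("pics/side0.png"); crop(im,235,160,425,370,2.85,"pics/c2.png")
```

```text
[ 488.878 -242.149   -0.614] -35.2 [ 3.1  1.4 -0.4  1.4 -3.7 -1.6  0.9 -1.2]
[5.32977e+02 1.13880e+02 3.57000e-01] 20.5 [-0.4  0.5 -0.  -0.3  0.  -0.6  0.4  0.4]
[[ 403.  -237.3  110. ]
 [ 428.4  176.4   18. ]
 [ 431.1   34.5   45. ]]
```

View pics/c2.png

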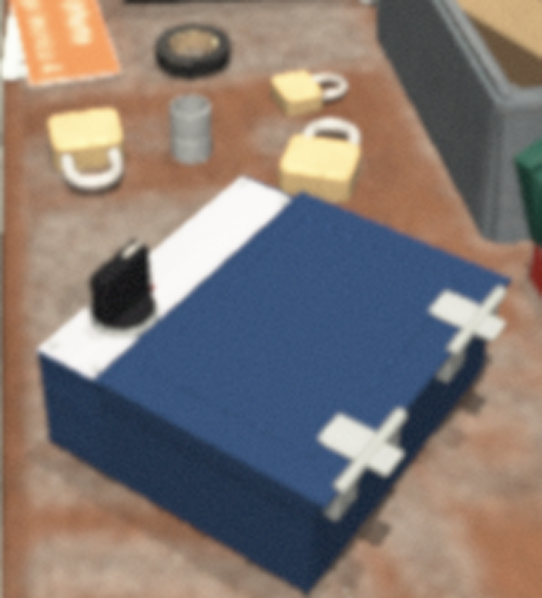

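Run:
```python
from h import *
from scipy.optimize import least_squares
T=[((442,184),(-45,103,80)),((405,230),(-95,103,80)),((615,381),(-95,-103,80)),((652,335),(-45,-103,80))]
S=[((40,352),(-95,-103,80)),((52,440),(-95,-103,0)),((243,178),(-95,103,80)),((97,377),(-45,-103,80)),((308,590),(95,-103,0))]
tp=np.array([t[0] for t in T])/2.96+[195,120]; sp=np.array([t[0] for t in S])/2.85+[235,160]
tl=np.array([t[1] for t in T],float); sl=np.array([t[1] for t in S],float)
X=lambda p,L:Rn.from_euler("z",p[2]).apply(L)+[p[0],p[1],0]
def r(p): return np.r_[proj("top",X(p,tl))-tp,proj("side",X(p,sl))-sp].ravel()
s=least_squares(r,[489,-242,-.6],x_scale=[10,10,.1]);p=s.x
print(p,s.fun.reshape(-1,2).round(1))
for n,L in dict(knob=(-72,-50,111),edge=(-49,0,84),edgeL=(-49,60,84),hinge=(103,0,84),floor=(0,0,11)).items(): print(n,X(p,[L]).round(1))
# padlock in side view
print((proj("side",[[533,114,17],[533-14*.937,114-14*.35,17]])-[235,160])*2.85)
print((proj("side",X(p,[(-72,-50,122),(-72,-50,111)]))-[235,160])*2.85, (proj("top",X(p,[(-72,-50,122)]))-[195,120])*2.96)
```

```text
[ 492.94265592 -238.94398316   -0.60909205] [[-2.  -2.8]
 [-1.9 -1.3]
 [-0.4 -0.3]
 [-0.6 -2.3]
 [-2.5 -1.5]
 [-2.3  1.2]
 [-1.6 -2. ]
 [ 0.9  2.4]
 [ 0.4  2.6]]
knob [[ 405.3 -238.8  111. ]]
edge [[ 452.8 -210.9   84. ]]
edgeL [[ 487.1 -161.7   84. ]]
hinge [[ 577.4 -297.9   84. ]]
floor [[ 492.9 -238.9   11. ]]
[[309.47324232  81.40011157]
 [294.14225111  84.601047  ]]
[[118.16929562 257.0772203 ]
 [119.30170134 271.64562447]] [[584.89922743 314.35563375]]
```

apply_moves --increments '[{"tx": 0.02, "ty": 0.035, "tz": 0.005, "rz": 0.8}, {"tx": 0.044, "ty": 0.07, "tz": 0.01, "rz": 1.6}, {"tx": 0.068, "ty": 0.11, "tz": 0.02, "rz": 2.5}, {"tx": 0.092, "ty": 0.15, "tz": 0.03, "rz": 3.4}, {"tx": 0.116, "ty": 0.19, "tz": 0.03, "rz": 4.3}, {"tx": 0.14, "ty": 0.23, "tz": 0.03, "rz": 5.2}, {"tx": 0.165, "ty": 0.27, "tz": 0.03, "rz": 6.1}, {"tx": 0.19, "ty": 0.31, "tz": 0.03, "rz": 7}, {"tx": 0.215, "ty": 0.35, "tz": 0.03, "rz": 7.8}, {"tx": 0.241, "ty": 0.39, "tz": 0.03, "rz": 8.1}, {"tx": 0.241, "ty": 0.39, "tz": 0.03, "rz": 8.1}, {"tx": 0.241, "ty": 0.39, "tz": 0.03, "rz": 8.1}]'

```text
$.increments[0]: bad value
```

Run:
```python
from h import *
c=calibration("wrist");im=get_image("wrist")[:,:,::-1]
cv2.imwrite("pics/w1.png",im);s=read_state();print(s["clock"],s["qpos"],s["eef_pos"],s["tool_rot"],c)
import pickle;pickle.dump(c,open("c1.pkl","wb"))
```

```text
0.15 [ 1.25118709  0.62912687  0.03842385  1.51811176 -0.02698415  0.9963475
 -0.02000007] [ 163.13222424 -628.7036878   230.61281202] [-3.14011623e+00  5.48945012e-06  2.53838257e-01] {'camera_matrix': array([[338.6310032 ,   0.        , 322.15940208],
       [  0.        , 338.6310032 , 192.77222285],
       [  0.        ,   0.        ,   1.        ]]), 'distortion': array([-0.01189059,  0.        ,  0.        ,  0.        ,  0.        ]), 'origin': array([ 235.31897637, -609.81988941,  373.17754107]), 'attitude': array([-0.29618718,  0.00203713, -1.31743467])}
```

View pics/w1.png

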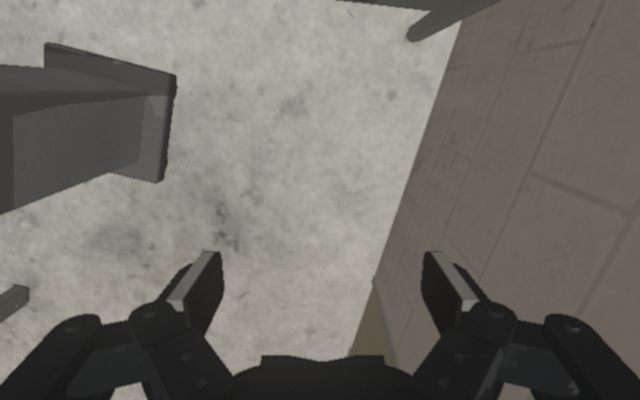

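The row needs every field. The wrist picture shows only the floor and the fingers (pads at about (205,270) and (438,270)), so it gives no scene measurement.

apply_moves --increments '[{"tx": 0.02, "ty": 0.035, "tz": 0.005, "rx": 0, "ry": 0, "rz": 0.8, "claw": 0.085}, {"tx": 0.044, "ty": 0.07, "tz": 0.01, "rx": 0, "ry": 0, "rz": 1.6, "claw": 0.085}, {"tx": 0.068, "ty": 0.11, "tz": 0.02, "rx": 0, "ry": 0, "rz": 2.5, "claw": 0.085}, {"tx": 0.092, "ty": 0.15, "tz": 0.03, "rx": 0, "ry": 0, "rz": 3.4, "claw": 0.085}, {"tx": 0.116, "ty": 0.19, "tz": 0.03, "rx": 0, "ry": 0, "rz": 4.3, "claw": 0.085}, {"tx": 0.14, "ty": 0.23, "tz": 0.03, "rx": 0, "ry": 0, "rz": 5.2, "claw": 0.085}, {"tx": 0.165, "ty": 0.27, "tz": 0.03, "rx": 0, "ry": 0, "rz": 6.1, "claw": 0.085}, {"tx": 0.19, "ty": 0.31, "tz": 0.03, "rx": 0, "ry": 0, "rz": 7.0, "claw": 0.085}, {"tx": 0.215, "ty": 0.35, "tz": 0.03, "rx": 0, "ry": 0, "rz": 7.8, "claw": 0.085}, {"tx": 0.241, "ty": 0.39, "tz": 0.03, "rx": 0, "ry": 0, "rz": 8.1, "claw": 0.085}, {"tx": 0.241, "ty": 0.39, "tz": 0.03, "rx": 0, "ry": 0, "rz": 8.1, "claw": 0.085}, {"tx": 0.241, "ty": 0.39, "tz": 0.03, "rx": 0, "ry": 0, "rz": 8.1, "claw": 0.085}]'

```text
clock: 1.35
eef_pos: [404.7, -238.2, 261.3]
tool_rot: [-3.141, 0.0, 0.964]
force: [-0.5, -0.7, -0.5]
width: 84.9
```

Run:
```python
from h import *
c=calibration("wrist");im=get_image("wrist")[:,:,::-1]
cv2.imwrite("pics/w2.png",im);s=read_state();print(s["clock"],s["qpos"],s["eef_pos"],s["tool_rot"],c["origin"],c["attitude"])
import pickle;pickle.dump(c,open("c1.pkl","wb"))
```

```text
1.4 [ 0.6415248   0.33949986 -0.2212124   1.95835611  0.09790102  0.85429132
 -0.2420392 ] [ 403.82173078 -239.55249282  261.18383805] [-3.14121132e+00  7.22490155e-04  9.60643996e-01] [ 447.31562846 -176.83288919  403.93595832] [-0.29591709  0.00092882 -0.60753334]
```

View pics/w2.png

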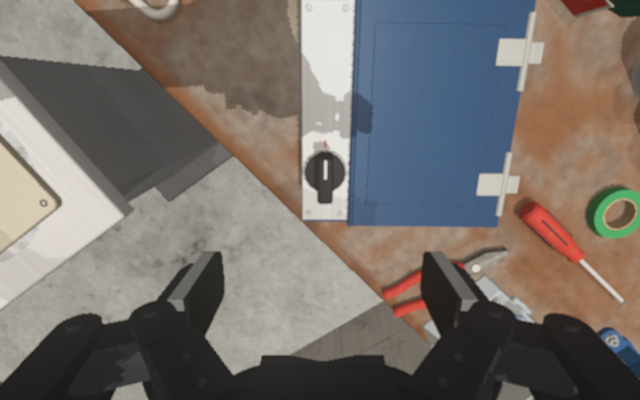

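Run:
```python
from h import *
import pickle;c=pickle.load(open("c1.pkl","rb"))
P=at("wrist",[(303,219),(348,220),(302,0),(354,0)],80,c);print(P.round(1))
d=P[2]-P[0];print("yaw front edge",np.arctan2(d[0],-d[1])*-1+0, np.arctan2(d[1],d[0])-np.pi/2)
print("disc",at("wrist",[(325,172)],89,c),"bar top",at("wrist",[(325,170),(325,203)],[122,122],c))
for p in([493,-239,-.609],[489,-242,-.614]):
  X=lambda L:Rn.from_euler("z",p[2]).apply(L)+[p[0],p[1],0]
  print(proj("wrist",X([(-95,-103,80),(-45,-103,80),(-72,-50,89),(-72,-50,122),(-72,-71,122),(-72,-29,122),(103,-103,84)]),c).round(1))
```

```text
[[ 358.5 -269.6   80. ]
 [ 395.8 -296.8   80. ]
 [ 474.9 -106.4   80. ]
 [ 511.4 -131.8   80. ]]
yaw front edge -2.5221366236525165 -0.6194560299372769
disc [[ 406.32512976 -240.02767328   89.        ]] bar top [[ 411.61621488 -231.96592973  122.        ]
 [ 394.72183077 -256.39262014  122.        ]]
[[300.8 219.9]
 [349.6 220. ]
 [323.4 171.6]
 [323.5 180.4]
 [323.5 203.6]
 [323.6 156.4]
 [495.4 221.6]]
[[298.9 223.8]
 [347.5 224.1]
 [321.5 176. ]
 [321.4 185.3]
 [321.3 208.3]
 [321.6 161.5]
 [492.6 226.4]]
```

The camera shows the knob bar at about (325,180) and the front-right plate corner at (303,219), which agrees with the joint fit. The knob is at about (406.5, -239.5).

apply_moves --increments '[{"tx": 0.0025, "ty": -0.0005, "tz": -0.05, "rx": 0, "ry": 0, "rz": 0, "claw": 0.05}, {"tx": 0.0025, "ty": -0.0005, "tz": -0.09, "rx": 0, "ry": 0, "rz": 0, "claw": 0.05}, {"tx": 0.0025, "ty": -0.0005, "tz": -0.12, "rx": 0, "ry": 0, "rz": 0, "claw": 0.05}, {"tx": 0.0025, "ty": -0.0005, "tz": -0.15, "rx": 0, "ry": 0, "rz": 0, "claw": 0.05}, {"tx": 0.0025, "ty": -0.0005, "tz": -0.164, "rx": 0, "ry": 0, "rz": 0, "claw": 0.05}, {"tx": 0.0025, "ty": -0.0005, "tz": -0.164, "rx": 0, "ry": 0, "rz": 0, "claw": 0.05}, {"tx": 0.0025, "ty": -0.0005, "tz": -0.164, "rx": 0, "ry": 0, "rz": 0, "claw": 0.0}, {"tx": 0.0025, "ty": -0.0005, "tz": -0.164, "rx": 0, "ry": 0, "rz": 0, "claw": 0.0}, {"tx": 0.0025, "ty": -0.0005, "tz": -0.164, "rx": 0, "ry": 0, "rz": 0, "claw": 0.0}, {"tx": 0.0025, "ty": -0.0005, "tz": -0.164, "rx": 0, "ry": 0, "rz": 0, "claw": 0.0}, {"tx": 0.0025, "ty": -0.0005, "tz": -0.164, "rx": 0, "ry": 0, "rz": 0, "claw": 0.0}, {"tx": 0.0025, "ty": -0.0005, "tz": -0.164, "rx": 0, "ry": 0, "rz": 0, "claw": 0.0}]'

```text
clock: 2.6
eef_pos: [406.3, -240.1, 98.5]
tool_rot: [3.141, 0.0, 0.959]
force: [-1.4, 0.5, 5.7]
width: 12.7
```

apply_moves --increments '[{"tx": 0, "ty": 0, "tz": 0, "rx": 0, "ry": 0, "rz": -1.5, "claw": 0.0}, {"tx": 0, "ty": 0, "tz": 0, "rx": 0, "ry": 0, "rz": -3.0, "claw": 0.0}, {"tx": 0, "ty": 0, "tz": 0, "rx": 0, "ry": 0, "rz": -4.5, "claw": 0.0}, {"tx": 0, "ty": 0, "tz": 0, "rx": 0, "ry": 0, "rz": -6.0, "claw": 0.0}, {"tx": 0, "ty": 0, "tz": 0, "rx": 0, "ry": 0, "rz": -7.5, "claw": 0.0}, {"tx": 0, "ty": 0, "tz": 0, "rx": 0, "ry": 0, "rz": -9.0, "claw": 0.0}, {"tx": 0, "ty": 0, "tz": 0, "rx": 0, "ry": 0, "rz": -10.5, "claw": 0.0}, {"tx": 0, "ty": 0, "tz": 0, "rx": 0, "ry": 0, "rz": -12.0, "claw": 0.0}, {"tx": 0, "ty": 0, "tz": 0, "rx": 0, "ry": 0, "rz": -13.3, "claw": 0.0}, {"tx": 0, "ty": 0, "tz": 0, "rx": 0, "ry": 0, "rz": -13.8, "claw": 0.0}, {"tx": 0, "ty": 0, "tz": 0, "rx": 0, "ry": 0, "rz": -13.8, "claw": 0.0}, {"tx": 0, "ty": 0, "tz": 0, "rx": 0, "ry": 0, "rz": -13.8, "claw": 0.0}]'

```text
clock: 3.8
eef_pos: [406.7, -241.0, 98.5]
tool_rot: [3.14, -0.002, -0.243]
force: [-3.2, -2.7, 5.9]
width: 12.9
```

Run:
```python
from h import *
s=read_state();print(s["clock"],s["tool_rot"],s["force"],s["torque"],s["qpos"])
cv2.imwrite("pics/s2.png",get_image("side")[140:400,100:440,::-1])
```

```text
3.8 [ 3.13999832e+00 -1.79038838e-03 -2.43076561e-01] [-3.18663238 -2.69445007  5.90698815] [-0.58631461  0.79954057  0.18801458] [ 0.35957252  0.60810874  0.16783607  2.1259211  -0.23237636  0.42212846
 -1.10371991]
```

View pics/s2.png

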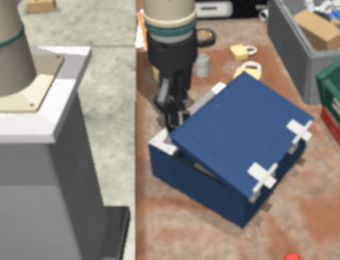

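Lid is ajar and the knob is at its stop (turned 1.20 rad). Releasing it and rising.

apply_moves --increments '[{"tx": 0, "ty": 0, "tz": 0, "rx": 0, "ry": 0, "rz": 0, "claw": 0.03}, {"tx": 0, "ty": 0, "tz": 0, "rx": 0, "ry": 0, "rz": 0, "claw": 0.03}, {"tx": 0, "ty": 0, "tz": 0, "rx": 0, "ry": 0, "rz": 0, "claw": 0.03}, {"tx": 0, "ty": 0, "tz": 0.02, "rx": 0, "ry": 0, "rz": 0, "claw": 0.03}, {"tx": 0, "ty": 0, "tz": 0.05, "rx": 0, "ry": 0, "rz": 0, "claw": 0.03}, {"tx": 0, "ty": 0, "tz": 0.09, "rx": 0, "ry": 0, "rz": 0, "claw": 0.03}, {"tx": 0, "ty": 0, "tz": 0.13, "rx": 0, "ry": 0, "rz": 0, "claw": 0.0}, {"tx": 0, "ty": 0, "tz": 0.16, "rx": 0, "ry": 0, "rz": 0, "claw": 0.0}, {"tx": 0, "ty": 0, "tz": 0.18, "rx": 0, "ry": 0, "rz": 0, "claw": 0.0}, {"tx": 0, "ty": 0, "tz": 0.18, "rx": 0, "ry": 0, "rz": 0, "claw": 0.0}]'

```text
clock: 4.85
eef_pos: [408.1, -240.0, 279.8]
tool_rot: [3.141, -0.005, -0.243]
force: [-0.4, 0.1, -0.1]
width: 0.3
```

Run:
```python
from h import *
import itertools
s=read_state()
D=[([1.25118709,0.62912687,0.03842385,1.51811176,-0.02698415,0.9963475,-0.02000007],[163.13,-628.70,230.61],[-3.14011,0,.253838]),
([0.6415248,0.33949986,-0.2212124,1.95835611,0.09790102,0.85429132,-0.2420392],[403.82,-239.55,261.18],[-3.14121,.00072,.960644]),
([0.35957252,0.60810874,0.16783607,2.1259211,-0.23237636,0.42212846,-1.10371991],[406.7,-241,98.5],[3.14,-.00179,-.243077]),
(s["qpos"],s["eef_pos"],s["tool_rot"])]
ax="zyzyzyz";best=[]
for sg in itertools.product([1,-1],repeat=7):
    Rs=[];e0=None
    M=[]
    for q,p,o in D:
        R=Rn.identity();F=[]
        for a,sg_,x in zip(ax,sg,q):
            R=R*Rn.from_euler(a,sg_*x);F.append(R)
        M.append((F,p,Rn.from_euler("xyz",o)))
    off=[ (F[-1].inv()*O) for F,p,O in M]  # tool const
    e=max((off[0].inv()*o).magnitude() for o in off); best.append((e,sg,M,off[0]))
best.sort(key=lambda t:t[0])
for b in best[:4]:
    e,sg,M,T=b
    A=[];B=[]
    for F,p,O in M:
        cols=[[0,0,1]]+[F[1].apply(v) for v in([1,0,0],[0,0,1])]+[F[3].apply(v) for v in([1,0,0],[0,0,1])]+[F[6].apply([0,0,1])]
        A.append(np.array(cols).T);B.append(p)
    A=np.vstack(A);B=np.hstack(B);x,_,rk,_=np.linalg.lstsq(A,B,rcond=None)
    print(e,sg,T.as_euler("xyz"),x.round(1),rk,np.abs(A@x-B).max())
print(s["eef_pos"],s["tool_rot"],s["force"],s["width"])
```

```text
8.305064849447627e-06 (-1, 1, -1, 1, -1, 1, -1) [6.22763610e-06 5.48924765e-06 1.57079657e+00] [2993.3  -31.4  578.1    5.   409.3 3015.4] 6 31.392655610274858
0.010845212622994963 (-1, -1, -1, -1, -1, -1, -1) [ 2.95907954e-03 -5.48924765e-06  1.57079657e+00] [-13737.9     44.5   -803.2    281.5   -394.8 -14177.6] 6 179.84641183352323
0.4312026160120533 (-1, 1, -1, 1, 1, 1, -1) [1.57747353e-03 4.52825809e-02 1.60016204e+00] [ 92.5  16.1 548.9   2.1 372.6  95.6] 6 33.30618899404783
0.4332273871973491 (-1, -1, -1, -1, 1, -1, -1) [ 1.38783365e-03 -4.52825809e-02  1.60016204e+00] [  12.2  230.5 -667.9  257.3 -255.4 -340.2] 6 167.06575391865402
[ 408.06499364 -239.96730999  279.75520386] [ 3.14121617 -0.00509234 -0.24296714] [-0.36338065  0.06145204 -0.1262181 ] 0.34787316737295093
```

```bash
cat > kin.py <<'E'
from h import *
SG=(-1,1,-1,1,-1,1,-1)
D=[([1.25118709,0.62912687,0.03842385,1.51811176,-0.02698415,0.9963475,-0.02000007],[163.13,-628.70,230.61]),
([0.6415248,0.33949986,-0.2212124,1.95835611,0.09790102,0.85429132,-0.2420392],[404.2,-238.9,260.9]),
([0.35957252,0.60810874,0.16783607,2.1259211,-0.23237636,0.42212846,-1.10371991],[406.7,-241,98.5])]
def frames(q):
    R=Rn.identity();F=[]
    for a,s,x in zip("zyzyzyz",SG,q): R=R*Rn.from_euler(a,s*x);F.append(R)
    return F
E
python3 - <<'E'
from kin import *
s=read_state();D.append((s["qpos"],s["eef_pos"]));print(s["qpos"])
import itertools
ez,ex,ey=[0,0,1],[1,0,0],[0,1,0]
opt={f"{n}{i}":(i,v) for i in(0,1,2,3,4,5) for n,v in(("x",ex),("y",ey))}
res=[]
for k in range(0,4):
  for comb in itertools.combinations(opt,k):
    A=[];B=[]
    for q,p in D:
        F=frames(q);c=[F[1].apply(ez),F[3].apply(ez),F[6].apply(ez)]+[F[opt[o][0]].apply(opt[o][1]) for o in comb]
        A.append(np.array(c).T);B.append(np.array(p)-[0,0,0])
    A=np.vstack(A);B=np.hstack(B)
    # prior: tool length 300+-100 ; base z
    Z=np.tile([0,0,1],len(D))[:,None];A=np.c_[Z,A]
    P=np.zeros((2+len(comb),A.shape[1]));P[0,0]=P[1,3]=.01
    for j in range(len(comb)):P[2+j,4+j]=.01
    x=np.linalg.lstsq(np.vstack([A,P]),np.r_[B,3.,3.,np.zeros(len(comb))],rcond=None)[0]
    res.append((np.abs(A@x-B).max()*(1+.3*k),comb,x.round(1)))
res.sort(key=lambda t:t[0])
for r in res[:8]:print(r)
E
```

```text
[ 0.25566876  0.32253619  0.28849445  1.93729216 -0.11745969  0.89260841
 -1.21028023]
(np.float64(0.5776806625984022), ('y0', 'y3', 'y4'), array([291.4, 557.8, 382.9, 303.6, -11.3, -18.4,   1.9]))
(np.float64(0.5776806625988883), ('y0', 'y2', 'y4'), array([291.4, 557.8, 382.9, 303.6, -11.3, -18.4,   1.9]))
(np.float64(0.5776806625988883), ('y1', 'y2', 'y4'), array([291.4, 557.8, 382.9, 303.6, -11.3, -18.4,   1.9]))
(np.float64(0.5776806625989962), ('y0', 'y3', 'y5'), array([291.4, 557.8, 382.9, 303.6, -11.3, -18.4,   1.9]))
(np.float64(0.5776806625992122), ('y1', 'y3', 'y5'), array([291.4, 557.8, 382.9, 303.6, -11.3, -18.4,   1.9]))
(np.float64(0.5776806625993742), ('y0', 'y2', 'y5'), array([291.4, 557.8, 382.9, 303.6, -11.3, -18.4,   1.9]))
(np.float64(0.5776806625995903), ('y1', 'y2', 'y5'), array([291.4, 557.8, 382.9, 303.6, -11.3, -18.4,   1.9]))
(np.float64(0.5776806625999683), ('y1', 'y3', 'y4'), array([291.4, 557.8, 382.9, 303.6, -11.3, -18.4,   1.9]))
```

```bash
cat >> kin.py <<'E'
from scipy.optimize import least_squares
PAR=[291.4,557.8,382.9,303.6,-11.3,-18.4,1.9]
LO=np.array([-3.06,-.37,-1.25,.18,-1.1,.23,-2.94])+.03;HI=np.array([3.06,2.12,1.32,2.47,4.24,1.98,2.94])-.03
def fk(q):
    F=frames(q);b,u,f,t,y0,y3,y4=PAR
    e,y=np.array([0,0,1.]),np.array([0,1.,0])
    p=b*e+F[1].apply(e)*u+F[3].apply(e)*f+F[6].apply(e)*t+F[0].apply(y)*y0+F[3].apply(y)*y3+F[4].apply(y)*y4
    return p,F[6]*Rn.from_euler("z",np.pi/2)
BX=np.array([493.5,-239.5,0]);BY=-.614
def W(L): return Rn.from_euler("z",BY).apply(L)+BX
def V(L): return Rn.from_euler("z",BY).apply(L)
def ik(P,d,q0,Rt=None):
    def r(q):
        p,R=fk(q)
        o=(R.apply([0,0,1])-d)*300 if Rt is None else (Rt.inv()*R).as_rotvec()*300
        return np.r_[p-P,o,.3*(q-q0)]
    s=least_squares(r,np.clip(q0,LO+1e-3,HI-1e-3),bounds=(LO,HI));return s.x,np.abs(s.fun[:6]).max()
E
cat > t.py <<'E'
from kin import *
q0=read_state()["qpos"]
rng=np.random.default_rng(0)
def edge(th,y,r=152): return np.array([103-r*np.cos(th),y,84+r*np.sin(th)])
def test(name,f):
    out=[]
    for th in(.15,.3,.6,1,1.4,1.75):
        P,d=f(th);b=min((ik(P,d,q) for q in [q0]+[rng.uniform(LO,HI) for _ in range(10)]),key=lambda t:t[1]+np.abs(t[0]-q0).max())
        out.append((th,round(b[1],1),b[0].round(2)))
    print(name);[print(o) for o in out]
for ph in(.3,.5,.8):
    def f(th):
        d=np.array([np.sin(ph),0,-np.cos(ph)]);n=np.array([np.cos(ph),0,np.sin(ph)])
        return W(edge(th,30)+12*d-12*n),V(d)
    test(f"front {ph}",f)
for a in(.5,.8,1.1):
    def f(th):
        d=np.array([0,-np.sin(a),-np.cos(a)])
        return W(edge(th,85,145)+12*np.array([-np.sin(th),0,-np.cos(th)])-[0,0,10]),V(d)
    test(f"side {a}",f)
E
python3 t.py
```

```text
front 0.3
(0.15, np.float64(0.0), array([ 0.72,  0.68, -0.68,  2.27,  1.57,  0.52, -2.42]))
(0.3, np.float64(0.0), array([ 0.45,  0.56, -0.27,  2.25,  1.33,  0.26, -1.5 ]))
(0.6, np.float64(0.0), array([-0.11,  0.55,  0.55,  2.19, -0.85,  0.26, -1.21]))
(1, np.float64(0.0), array([ 0.13,  0.47,  0.24,  2.04, -0.08,  0.36, -1.21]))
(1.4, np.float64(0.0), array([ 0.17,  0.51,  0.24,  1.88, -0.1 ,  0.48, -1.21]))
(1.75, np.float64(0.0), array([ 0.21,  0.58,  0.24,  1.74, -0.13,  0.55, -1.21]))
front 0.5
(0.15, np.float64(0.0), array([ 0.92,  0.94, -1.16,  2.4 ,  1.9 ,  1.09,  0.16]))
(0.3, np.float64(0.0), array([ 0.96,  0.91, -1.22,  2.38,  1.82,  1.08, -2.05]))
(0.6, np.float64(0.0), array([ 0.96,  0.74, -1.13,  2.3 ,  1.71,  0.89,  0.2 ]))
(1, np.float64(0.0), array([ 0.41,  0.45, -0.2 ,  2.17,  1.38,  0.26, -1.21]))
(1.4, np.float64(0.0), array([-0.15,  0.56,  0.68,  2.04, -1.  ,  0.26, -1.21]))
(1.75, np.float64(0.0), array([ 0.01,  0.58,  0.49,  1.91, -0.6 ,  0.26, -1.21]))
front 0.8
(0.15, np.float64(30.5), array([ 0.84,  1.1 , -1.22,  2.44,  2.08,  1.48, -1.22]))
(0.3, np.float6
[... 1175 characters left out ...]
0.85,  0.37,  1.54,  0.4 ,  1.27, -1.21]))
(1.4, np.float64(0.0), array([-0.21,  0.89,  0.42,  1.38,  0.38,  1.34, -1.21]))
(1.75, np.float64(0.0), array([-0.17,  0.95,  0.46,  1.23,  0.35,  1.4 , -1.21]))
side 1.1
(0.15, np.float64(0.0), array([-0.24,  1.08,  0.14,  1.59,  0.62,  1.39, -1.19]))
(0.3, np.float64(0.0), array([-0.36,  1.08,  0.37,  1.59,  0.48,  1.32, -1.21]))
(0.6, np.float64(0.0), array([-0.35,  1.03,  0.39,  1.56,  0.49,  1.38, -1.21]))
(1, np.float64(0.0), array([-0.33,  1.01,  0.44,  1.46,  0.5 ,  1.44, -1.21]))
(1.4, np.float64(0.0), array([-0.29,  1.04,  0.5 ,  1.31,  0.49,  1.5 , -1.21]))
(1.75, np.float64(0.0), array([-0.25,  1.1 ,  0.55,  1.15,  0.46,  1.54, -1.21]))
```

```bash
cat > t2.py <<'E'
from kin import *
def tri(a,b):
    o1,d1=ray("top",[a]);o2,d2=ray("side",[b]);d1=d1[0]/np.linalg.norm(d1);d2=d2[0]/np.linalg.norm(d2)
    t=np.linalg.lstsq(np.c_[d1,-d2],o2-o1,rcond=None)[0];return ((o1+t[0]*d1+o2+t[1]*d2)/2).round(),np.linalg.norm(o1+t[0]*d1-o2-t[1]*d2).round()
print("bin rim FL",tri((187,135),(369,126)),"base line",at("top",[(190,148),(322,130)],0).round())
q=read_state()["qpos"]
th0=.85;d=np.array([0,-np.sin(th0),-np.cos(th0)])
Rd=Rn.from_rotvec(V([-th0,0,0]))*Rn.from_euler("xyz",[np.pi,0,2.53])
def tcp(th,r=140,off=0):
    # finger reference: TCP relative to lid frame; skirt bottom at 10 below lid plane, y=105
    c=np.array([103-r*np.cos(th),0,84+r*np.sin(th)]);u=np.array([-np.sin(th),0,-np.cos(th)])
    return c+u*(10+off)+[0,104,0]
def wr(q):
    F=frames(q);e=np.array([0,0,1.]);y=np.array([0,1.,0])
    el=PAR[0]*e+F[1].apply(e)*PAR[1]+F[0].apply(y)*PAR[4];return el,el+F[3].apply(e)*PAR[2]+F[3].apply(y)*PAR[5]
for mid in(.3,.6,.9): pass
# transit
for P,R in[((420,-150,290),Rn.from_euler("xyz",[np.pi,0,1.1])),((470,-120,290),Rn.from_euler("xyz",[np.pi,0,2.53]))]:
    q,e=ik(np.array(P),None,q,R);print(P,round(e,1),q.round(2))
for th,off in((.3,60),(.3,21),(.6,21),(1,21),(1.4,21),(1.75,21)):
    L=tcp(th,140,off);q,e=ik(W(L),None,q,Rd);el,w=wr(q)
    print(th,"box",L.round(),"tcp",W(L).round(),round(e,1),q.round(2),"wrist",w.round(),"elbow",el.round())
print("rot euler",Rd.as_euler("xyz"))
E
python3 t2.py
```

```text
bin rim FL (array([602., 232., 127.]), np.float64(7.0)) base line [[604. 266.   0.]
 [656. -79.   0.]]
(420, -150, 290) 0.0 [ 0.3   0.26 -0.02  1.98  0.01  0.9  -0.2 ]
(470, -120, 290) 0.0 [ 0.46  0.34 -0.36  1.88  0.14  0.95  0.99]
0.3 box [-51. 104.  58.] tcp [ 511. -125.   58.] 0.0 [-0.16  0.99  0.03  1.66  0.6   1.21  0.39] wrist [644.  60. 259.] elbow [463.  62. 597.]
0.3 box [-40. 104.  96.] tcp [ 521. -132.   96.] 0.0 [-0.15  0.94  0.03  1.64  0.6   1.27  0.44] wrist [653.  53. 297.] elbow [448.  54. 620.]
0.6 box [-30. 104. 137.] tcp [ 529. -137.  137.] 0.0 [-0.14  0.89  0.03  1.61  0.59  1.33  0.5 ] wrist [661.  48. 339.] elbow [430.  47. 644.]
1 box [  1. 104. 185.] tcp [ 554. -155.  185.] 0.0 [-0.11  0.85  0.04  1.52  0.6   1.42  0.59] wrist [687.  30. 386.] elbow [418.  34. 659.]
1.4 box [ 49. 104. 217.] tcp [ 593. -183.  217.] 0.0 [-0.07  0.86  0.05  1.38  0.61  1.51  0.7 ] wrist [725.   2. 418.] elbow [424.  19. 654.]
1.75 box [ 97. 104. 227.] tcp [ 633. -211.  227.] 0.0 [-0.03  0.91  0.06  1.22  0.62  1.57  0.79] wrist [765. -26. 429.] elbow [442.   4. 632.]
rot euler [-2.29159409e+00 -1.80859143e-03  2.52918146e+00]
```

apply_moves --increments '[{"tx": 0.005, "ty": 0.01, "tz": 0.01, "rx": 0, "ry": 0, "rz": 1.5, "claw": 0}, {"tx": 0.01, "ty": 0.02, "tz": 0.02, "rx": 0, "ry": 0, "rz": 3.1, "claw": 0}, {"tx": 0.015, "ty": 0.03, "tz": 0.02, "rx": 0, "ry": 0, "rz": 4.7, "claw": 0}, {"tx": 0.02, "ty": 0.04, "tz": 0.02, "rx": 0, "ry": 0, "rz": 6.3, "claw": 0}, {"tx": 0.025, "ty": 0.05, "tz": 0.02, "rx": 0, "ry": 0, "rz": 7.9, "claw": 0}, {"tx": 0.03, "ty": 0.06, "tz": 0.02, "rx": 0, "ry": 0, "rz": 9.5, "claw": 0}, {"tx": 0.035, "ty": 0.07, "tz": 0.02, "rx": 0, "ry": 0, "rz": 11.1, "claw": 0}, {"tx": 0.04, "ty": 0.08, "tz": 0.02, "rx": 0, "ry": 0, "rz": 12.7, "claw": 0}, {"tx": 0.045, "ty": 0.09, "tz": 0.02, "rx": 0, "ry": 0, "rz": 14.3, "claw": 0}, {"tx": 0.05, "ty": 0.1, "tz": 0.02, "rx": 0, "ry": 0, "rz": 15.9, "claw": 0}, {"tx": 0.056, "ty": 0.11, "tz": 0.02, "rx": 0, "ry": 0, "rz": 17.5, "claw": 0}, {"tx": 0.062, "ty": 0.12, "tz": 0.02, "rx": 0, "ry": 0, "rz": 19.0, "claw": 0}]'

```text
clock: 6.05
eef_pos: [467.9, -118.7, 295.9]
tool_rot: [-3.139, -0.001, 1.421]
force: [1.3, -0.1, -0.2]
width: 0.0
```

apply_moves --increments '[{"tx": 0.005, "ty": 0.005, "tz": 0, "rx": 0, "ry": 0, "rz": 1.5, "claw": 0}, {"tx": 0.01, "ty": 0.01, "tz": 0, "rx": 0, "ry": 0, "rz": 3.1, "claw": 0}, {"tx": 0.02, "ty": 0.015, "tz": 0, "rx": 0, "ry": 0, "rz": 4.7, "claw": 0}, {"tx": 0.03, "ty": 0.02, "tz": 0, "rx": 0, "ry": 0, "rz": 6.3, "claw": 0}, {"tx": 0.04, "ty": 0.025, "tz": 0, "rx": 0, "ry": 0, "rz": 7.9, "claw": 0}, {"tx": 0.05, "ty": 0.03, "tz": 0, "rx": 0, "ry": 0, "rz": 9.5, "claw": 0}, {"tx": 0.06, "ty": 0.035, "tz": 0, "rx": 0, "ry": 0, "rz": 11.1, "claw": 0}, {"tx": 0.07, "ty": 0.04, "tz": 0, "rx": 0, "ry": 0, "rz": 12.5, "claw": 0}, {"tx": 0.08, "ty": 0.04, "tz": 0, "rx": 0, "ry": 0, "rz": 12.8, "claw": 0}, {"tx": 0.08, "ty": 0.04, "tz": 0, "rx": 0, "ry": 0, "rz": 12.8, "claw": 0}]'

```text
clock: 7.05
eef_pos: [549.2, -79.6, 296.1]
tool_rot: [3.141, -0.002, 2.53]
force: [0.5, -0.5, 0.0]
width: -0.0
```

```bash
cat > rel.py <<'E'
from kin import *
def rel(targets,base=None):
    """print rows (shift m, rotvec in 5deg) from the present pose to world poses (P,R)"""
    s=read_state();p0,R0=s["eef_pos"],Rn.from_euler("xyz",s["tool_rot"]);q=s["qpos"]
    print("now",s["clock"],p0.round(1),R0.as_euler("xyz").round(3),q.round(2),"model err",(fk(q)[0]-p0).round(1))
    for P,R in targets:
        q,e=ik(np.array(P),None,q,R)
        print(((np.array(P)-p0)/1000).round(4),((R*R0.inv()).as_rotvec()/np.radians(5)).round(2),"ik",round(e,1),q.round(2))
E
python3 - <<'E'
from rel import *
Rd=Rn.from_rotvec(V([-.85,0,0]))*Rn.from_euler("xyz",[np.pi,0,2.53])
rel([(W([-40,170,160]),Rd),(W([-40,155,88]),Rd),(W([-40,104,88]),Rd)])
E
```

```text
now 7.05 [549.2 -79.6 296.1] [ 3.141e+00 -2.000e-03  2.530e+00] [ 0.35  0.44 -0.39  1.69  0.19  1.04  0.87] model err [ 0.   0.5 -0.4]
[ 0.0095  0.002  -0.1361] [-7.97  5.6   0.01] ik 0.0 [-0.16  0.9  -0.07  1.49  0.59  1.49  0.46]
[ 0.0009 -0.0102 -0.2081] [-7.97  5.6   0.01] ik 0.0 [-0.14  0.99 -0.07  1.53  0.61  1.37  0.4 ]
[-0.0285 -0.0519 -0.2081] [-7.97  5.6   0.01] ik 0.0 [-0.1   0.95 -0.05  1.64  0.65  1.29  0.39]
```

apply_moves --increments '[{"tx": 0.002, "ty": 0, "tz": -0.01, "rx": -1.2, "ry": 0.85, "rz": 0, "claw": 0}, {"tx": 0.003, "ty": 0, "tz": -0.02, "rx": -2.4, "ry": 1.7, "rz": 0, "claw": 0}, {"tx": 0.004, "ty": 0, "tz": -0.04, "rx": -3.6, "ry": 2.5, "rz": 0, "claw": 0}, {"tx": 0.005, "ty": 0, "tz": -0.06, "rx": -4.8, "ry": 3.4, "rz": 0, "claw": 0}, {"tx": 0.006, "ty": 0.002, "tz": -0.08, "rx": -6.0, "ry": 4.2, "rz": 0, "claw": 0}, {"tx": 0.008, "ty": 0.002, "tz": -0.1, "rx": -7.2, "ry": 5.1, "rz": 0, "claw": 0}, {"tx": 0.0095, "ty": 0.002, "tz": -0.12, "rx": -7.97, "ry": 5.6, "rz": 0, "claw": 0}, {"tx": 0.0095, "ty": 0.002, "tz": -0.136, "rx": -7.97, "ry": 5.6, "rz": 0, "claw": 0}, {"tx": 0.0095, "ty": 0.002, "tz": -0.136, "rx": -7.97, "ry": 5.6, "rz": 0, "claw": 0}, {"tx": 0.0095, "ty": 0.002, "tz": -0.136, "rx": -7.97, "ry": 5.6, "rz": 0, "claw": 0}]'

```text
clock: 8.05
eef_pos: [558.1, -79.1, 162.7]
tool_rot: [-2.292, 0.0, 2.528]
force: [0.7, -0.1, 0.8]
width: -0.2
```

Run:
```python
from rel import *
Rd=Rn.from_rotvec(V([-.85,0,0]))*Rn.from_euler("xyz",[np.pi,0,2.53])
rel([(W([-40,155,88]),Rd),(W([-40,104,88]),Rd)])
im=get_image("side")[:,:,::-1]
crop(im,260,110,500,330,2.5,"pics/s3.png")
```

```text
now 8.05 [558.1 -79.1 162.7] [-2.292  0.     2.528] [-0.16  0.94 -0.13  1.41  0.6   1.54  0.42] model err [ 18.6  28.2 -16.5]
[-0.008  -0.0106 -0.0747] [0.01 0.02 0.01] ik 0.0 [-0.12  0.99 -0.12  1.53  0.64  1.4   0.37]
[-0.0374 -0.0523 -0.0747] [0.01 0.02 0.01] ik 0.0 [-0.07  0.95 -0.1   1.64  0.68  1.32  0.36]
```

View pics/s3.png

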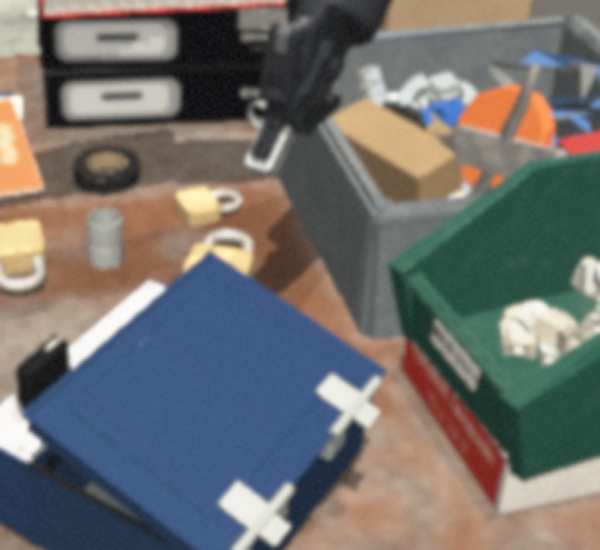

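```bash
sed -i 's/^PAR=.*/PAR=[337.4,557.8,382.9,349.6,-11.3,-18.4,1.9]/' kin.py; sed -i 's/^print("bin.*$//' t2.py; python3 t2.py | grep wrist; python3 -c "
from rel import *
rel([])"
```

```text
0.3 box [-51. 104.  58.] tcp [ 511. -125.   58.] 0.0 [-0.27  1.04  0.16  1.59  0.47  1.19  0.48] wrist [664.  88. 290.] elbow [468. 118. 618.]
0.3 box [-40. 104.  96.] tcp [ 521. -132.   96.] 0.0 [-0.26  0.99  0.17  1.57  0.48  1.25  0.53] wrist [673.  82. 327.] elbow [455. 109. 641.]
0.6 box [-30. 104. 137.] tcp [ 529. -137.  137.] 0.0 [-0.25  0.94  0.17  1.55  0.48  1.31  0.57] wrist [681.  76. 369.] elbow [440. 101. 666.]
1 box [  1. 104. 185.] tcp [ 554. -155.  185.] 0.0 [-0.22  0.91  0.18  1.46  0.49  1.4   0.66] wrist [707.  58. 417.] elbow [431.  86. 681.]
1.4 box [ 49. 104. 217.] tcp [ 593. -183.  217.] 0.0 [-0.18  0.92  0.19  1.31  0.5   1.49  0.75] wrist [745.  31. 448.] elbow [439.  67. 676.]
1.75 box [ 97. 104. 227.] tcp [ 633. -211.  227.] 0.0 [-0.13  0.97  0.2   1.16  0.51  1.56  0.84] wrist [785.   3. 459.] elbow [457.  49. 653.]
now 8.1 [558.5 -79.2 163.4] [-2.293e+00  1.000e-03  2.528e+00] [-0.16  0.94 -0.13  1.41  0.6   1.54  0.42] model err [-1.2 -0.1 -0.8]
```

apply_moves --increments '[{"tx": -0.004, "ty": -0.005, "tz": -0.03, "rx": 0, "ry": 0, "rz": 0, "claw": 0}, {"tx": -0.008, "ty": -0.0106, "tz": -0.06, "rx": 0, "ry": 0, "rz": 0, "claw": 0}, {"tx": -0.008, "ty": -0.0106, "tz": -0.0747, "rx": 0, "ry": 0, "rz": 0, "claw": 0}, {"tx": -0.008, "ty": -0.0106, "tz": -0.0747, "rx": 0, "ry": 0, "rz": 0, "claw": 0}, {"tx": -0.017, "ty": -0.024, "tz": -0.0747, "rx": 0, "ry": 0, "rz": 0, "claw": 0}, {"tx": -0.027, "ty": -0.038, "tz": -0.0747, "rx": 0, "ry": 0, "rz": 0, "claw": 0}, {"tx": -0.0374, "ty": -0.0523, "tz": -0.0747, "rx": 0, "ry": 0, "rz": 0, "claw": 0}, {"tx": -0.0374, "ty": -0.0523, "tz": -0.0747, "rx": 0, "ry": 0, "rz": 0, "claw": 0}, {"tx": -0.0374, "ty": -0.0523, "tz": -0.0747, "rx": 0, "ry": 0, "rz": 0, "claw": 0}]'

```text
clock: 9.0
eef_pos: [522.1, -129.5, 87.9]
tool_rot: [-2.294, 0.0, 2.53]
force: [0.6, -0.1, 0.2]
width: 0.4
```

Run:
```python
from rel import *
s=read_state();print(s["eef_pos"],s["force"])
print("box frame TCP",Rn.from_euler("z",-BY).apply(s["eef_pos"]-BX))
im=get_image("side")[:,:,::-1]; im2=get_image("top")[:,:,::-1]
a=cv2.resize(im[190:350,230:430],None,fx=3.2,fy=3.2,interpolation=cv2.INTER_CUBIC)
cv2.imwrite("pics/s4.png",a)
```

```text
[ 522.14987993 -129.51719838   87.92358571] [ 0.58926049 -0.07788399  0.15021081]
box frame TCP [-39.94867268 106.40082624  87.92358571]
```

View pics/s4.png

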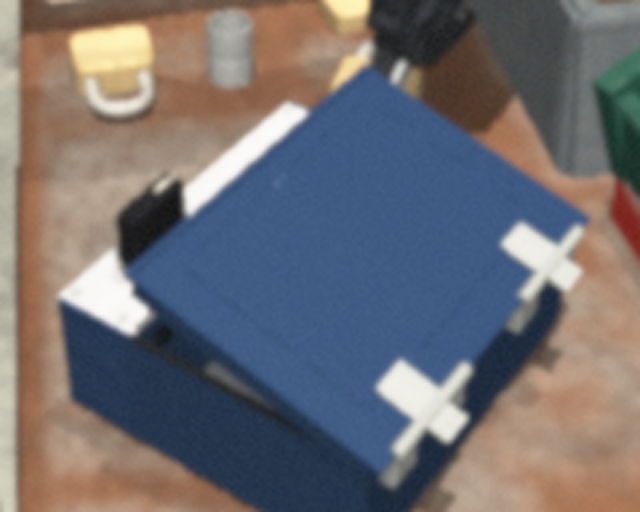

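Run:
```python
from kin import *
p0=W([-40,106.4,88])
for th in np.r_[np.arange(.3,1.85,.075)]:
    c=np.array([103-140*np.cos(th),101,84+140*np.sin(th)])+np.array([-np.sin(th),0,-np.cos(th)])*30
    print(round(th,3),((W(c)-p0)/1000).round(3))
```

```text
0.3 [-0.003 -0.005  0.009]
0.375 [-0.002 -0.005  0.019]
0.45 [ 0.    -0.007  0.03 ]
0.525 [ 0.002 -0.008  0.04 ]
0.6 [ 0.005 -0.01   0.05 ]
0.675 [ 0.009 -0.013  0.06 ]
0.75 [ 0.013 -0.016  0.069]
0.825 [ 0.018 -0.019  0.078]
0.9 [ 0.023 -0.023  0.087]
0.975 [ 0.029 -0.027  0.095]
1.05 [ 0.036 -0.032  0.103]
1.125 [ 0.042 -0.036  0.109]
1.2 [ 0.049 -0.041  0.116]
1.275 [ 0.057 -0.047  0.121]
1.35 [ 0.065 -0.052  0.126]
1.425 [ 0.073 -0.058  0.13 ]
1.5 [ 0.081 -0.064  0.134]
1.575 [ 0.09  -0.07   0.136]
1.65 [ 0.098 -0.076  0.138]
1.725 [ 0.107 -0.082  0.139]
1.8 [ 0.116 -0.088  0.139]
```

apply_moves --increments '[{"tx": -0.003, "ty": -0.0045, "tz": 0, "rx": 0, "ry": 0, "rz": 0, "claw": 0}, {"tx": -0.003, "ty": -0.0045, "tz": 0, "rx": 0, "ry": 0, "rz": 0, "claw": 0}, {"tx": -0.003, "ty": -0.005, "tz": 0.009, "rx": 0, "ry": 0, "rz": 0, "claw": 0}, {"tx": -0.002, "ty": -0.005, "tz": 0.019, "rx": 0, "ry": 0, "rz": 0, "claw": 0}, {"tx": 0, "ty": -0.007, "tz": 0.03, "rx": 0, "ry": 0, "rz": 0, "claw": 0}, {"tx": 0.002, "ty": -0.008, "tz": 0.04, "rx": 0, "ry": 0, "rz": 0, "claw": 0}, {"tx": 0.005, "ty": -0.01, "tz": 0.05, "rx": 0, "ry": 0, "rz": 0, "claw": 0}, {"tx": 0.005, "ty": -0.01, "tz": 0.05, "rx": 0, "ry": 0, "rz": 0, "claw": 0}]'

```text
clock: 9.9
eef_pos: [526.4, -140.3, 138.4]
tool_rot: [-2.292, 0.0, 2.529]
force: [-1.2, 2.3, -0.6]
width: 0.4
```

Run:
```python
from rel import *
s=read_state();print(s["eef_pos"],s["force"])
im=get_image("side")[:,:,::-1]
cv2.imwrite("pics/s5.png",cv2.resize(im[150:350,230:430],None,fx=2.5,fy=2.5))
```

```text
[ 526.39336681 -140.34449083  138.44465811] [-1.23078979  2.27494219 -0.62885139]
```

View pics/s5.png

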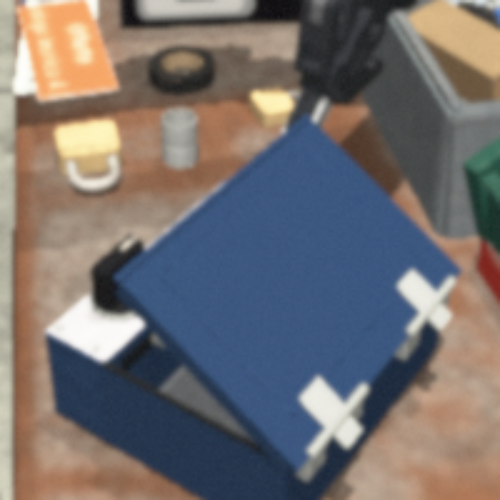

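The lid is lifting on the fingertip, edge now at about (300,125). Continuing along the arc.

apply_moves --increments '[{"tx": 0.003, "ty": -0.004, "tz": 0.01, "rx": 0, "ry": 0, "rz": 0, "claw": 0}, {"tx": 0.007, "ty": -0.007, "tz": 0.019, "rx": 0, "ry": 0, "rz": 0, "claw": 0}, {"tx": 0.012, "ty": -0.01, "tz": 0.028, "rx": 0, "ry": 0, "rz": 0, "claw": 0}, {"tx": 0.017, "ty": -0.014, "tz": 0.037, "rx": 0, "ry": 0, "rz": 0, "claw": 0}, {"tx": 0.023, "ty": -0.018, "tz": 0.045, "rx": 0, "ry": 0, "rz": 0, "claw": 0}, {"tx": 0.03, "ty": -0.023, "tz": 0.053, "rx": 0, "ry": 0, "rz": 0, "claw": 0}, {"tx": 0.036, "ty": -0.027, "tz": 0.059, "rx": 0, "ry": 0, "rz": 0, "claw": 0}, {"tx": 0.043, "ty": -0.032, "tz": 0.066, "rx": 0, "ry": 0, "rz": 0, "claw": 0}, {"tx": 0.051, "ty": -0.038, "tz": 0.071, "rx": 0, "ry": 0, "rz": 0, "claw": 0}, {"tx": 0.059, "ty": -0.043, "tz": 0.076, "rx": 0, "ry": 0, "rz": 0, "claw": 0}, {"tx": 0.067, "ty": -0.049, "tz": 0.08, "rx": 0, "ry": 0, "rz": 0, "claw": 0}, {"tx": 0.075, "ty": -0.055, "tz": 0.084, "rx": 0, "ry": 0, "rz": 0, "claw": 0}]'

```text
clock: 11.15
eef_pos: [601.6, -195.5, 220.8]
tool_rot: [-2.292, -0.002, 2.531]
force: [-0.6, 0.4, -1.5]
width: -0.2
```

apply_moves --increments '[{"tx": 0.009, "ty": -0.006, "tz": 0.002, "rx": 0, "ry": 0, "rz": 0, "claw": 0}, {"tx": 0.017, "ty": -0.012, "tz": 0.004, "rx": 0, "ry": 0, "rz": 0, "claw": 0}, {"tx": 0.026, "ty": -0.018, "tz": 0.005, "rx": 0, "ry": 0, "rz": 0, "claw": 0}, {"tx": 0.033, "ty": -0.023, "tz": 0.005, "rx": 0, "ry": 0, "rz": 0, "claw": 0}, {"tx": 0.033, "ty": -0.023, "tz": 0.005, "rx": 0, "ry": 0, "rz": 0, "claw": 0}, {"tx": 0.033, "ty": -0.023, "tz": 0.005, "rx": 0, "ry": 0, "rz": 0, "claw": 0}, {"tx": 0.033, "ty": -0.023, "tz": 0.005, "rx": 0, "ry": 0, "rz": 0, "claw": 0}]'

```text
clock: 11.85
eef_pos: [633.6, -217.6, 225.5]
tool_rot: [-2.292, -0.002, 2.531]
force: [-0.0, 0.6, 0.2]
width: 0.3
```

Run:
```python
from rel import *
s=read_state();print(s["eef_pos"],s["force"])
print("box frame TCP",Rn.from_euler("z",-BY).apply(s["eef_pos"]-BX))
im=get_image("top")[:,:,::-1];cv2.imwrite("pics/t6.png",im)
# expected px of lid left/right edge corners for angles
for th in(.9,1.3,1.6,1.7,1.83): print(th,proj("top",[W([103-152*np.cos(th),y,84+152*np.sin(th)]) for y in(105,-105)]).round(0).tolist())
b=im[60:260,320:480].astype(int); m=(b[:,:,0]>b[:,:,2]+30); ys,xs=np.where(m);print(m.sum(),xs.min()+320,xs.max()+320,ys.min()+60,ys.max()+60)
print(im[185,390],im[175,380],im[190,410],im[165,400])
```

```text
[ 633.63165168 -217.59915066  225.53356326] [-0.03594212  0.59615073  0.17481642]
box frame TCP [101.91861775  98.63631361 225.53356326]
0.9 [[361.0, 148.0], [445.0, 208.0]]
1.3 [[378.0, 124.0], [464.0, 185.0]]
1.6 [[391.0, 106.0], [478.0, 167.0]]
1.7 [[395.0, 100.0], [482.0, 161.0]]
1.83 [[400.0, 93.0], [486.0, 153.0]]
281 359 479 95 176
[193 192 193] [197 195 196] [190 188 190] [184 182 185]
```

Run:
```python
import cv2
im=cv2.imread("pics/t6.png");cv2.imwrite("pics/t6c.png",cv2.resize(im[60:270,220:520],None,fx=2.6,fy=2.6,interpolation=cv2.INTER_CUBIC))
```

```text
(no output)
```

View pics/t6c.png

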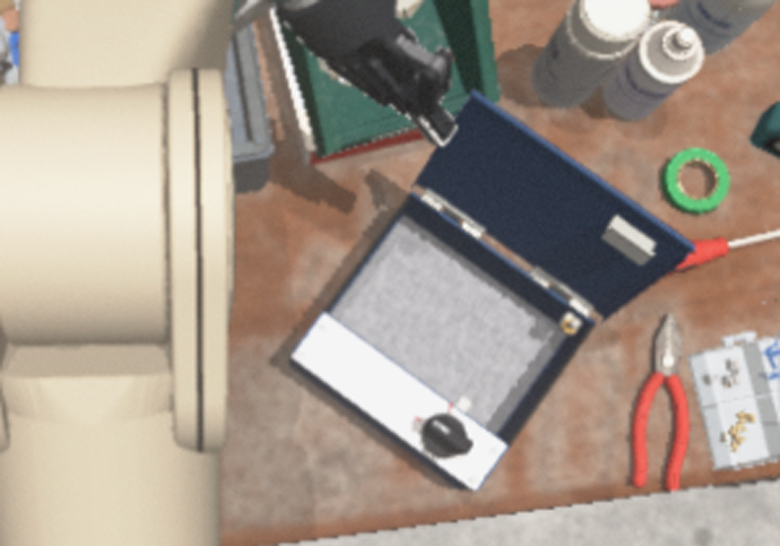

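Lid corners at about (470,95) and (692,247) in the crop, i.e. (401,96) and (486,155), match 1.8 rad: it is on its stop. The knob is at rest. Now for the padlock.

Run:
```python
from rel import *
Rd=Rn.from_rotvec(V([-.85,0,0]))*Rn.from_euler("xyz",[np.pi,0,2.53])
Rp=Rn.from_euler("xyz",[np.pi,0,.357+np.pi])
Rm=Rn.from_euler("xyz",[np.pi,0,2.53])
rel([(W([60,104,240]),Rd),(W([0,160,270]),Rm),((520,109,200),Rp),((520,109,2),Rp),(W([10,0,250]),Rm),(W([10,0,14]),Rm)])
```

```text
now 11.9 [ 633.7 -217.5  225.6] [-2.292e+00 -2.000e-03  2.531e+00] [ 0.    0.96 -0.08  1.16  0.69  1.64  0.72] model err [-1.  0. -1.]
[-0.0312  0.0285  0.0144] [-0.   -0.   -0.02] ik 0.0 [-0.03  0.9  -0.09  1.26  0.67  1.63  0.66]
[-0.048   0.1088  0.0444] [ 7.96 -5.61 -0.02] ik 0.0 [ 0.37  0.53 -0.37  1.62  0.21  1.03  0.9 ]
[-0.1137  0.3265 -0.0256] [10.03 -1.3  10.38] ik 0.0 [ 0.16  0.56 -0.63  1.87  0.43  0.85  1.24]
[-0.1137  0.3265 -0.2236] [10.03 -1.3  10.38] ik 0.0 [-0.04  0.85 -0.33  1.99  0.65  0.42  1.05]
[-0.132  -0.0277  0.0244] [ 7.96 -5.61 -0.02] ik 0.0 [ 0.59  0.48 -0.27  1.75  0.16  0.93  1.21]
[-0.132  -0.0277 -0.2116] [ 7.96 -5.61 -0.02] ik 0.0 [ 0.49  0.83 -0.14  1.92  0.25  0.42  1.13]
```

apply_moves --increments '[{"tx": -0.012, "ty": 0.009, "tz": 0.005, "rx": 0, "ry": 0, "rz": 0, "claw": 0}, {"tx": -0.031, "ty": 0.028, "tz": 0.014, "rx": 0, "ry": 0, "rz": 0, "claw": 0}, {"tx": -0.034, "ty": 0.04, "tz": 0.02, "rx": 1.2, "ry": -0.85, "rz": 0, "claw": 0}, {"tx": -0.037, "ty": 0.055, "tz": 0.025, "rx": 2.4, "ry": -1.7, "rz": 0, "claw": 0}, {"tx": -0.04, "ty": 0.07, "tz": 0.03, "rx": 3.6, "ry": -2.5, "rz": 0, "claw": 0}, {"tx": -0.043, "ty": 0.085, "tz": 0.035, "rx": 4.8, "ry": -3.4, "rz": 0, "claw": 0}, {"tx": -0.046, "ty": 0.1, "tz": 0.04, "rx": 6.0, "ry": -4.2, "rz": 0, "claw": 0}, {"tx": -0.048, "ty": 0.109, "tz": 0.044, "rx": 7.2, "ry": -5.1, "rz": 0, "claw": 0}, {"tx": -0.048, "ty": 0.109, "tz": 0.044, "rx": 7.96, "ry": -5.61, "rz": 0, "claw": 0}, {"tx": -0.048, "ty": 0.109, "tz": 0.044, "rx": 7.96, "ry": -5.61, "rz": 0, "claw": 0}, {"tx": -0.048, "ty": 0.109, "tz": 0.044, "rx": 7.96, "ry": -5.61, "rz": 0, "claw": 0}]'

```text
clock: 13.0
eef_pos: [585.5, -109.3, 269.8]
tool_rot: [-3.14, 0.001, 2.53]
force: [0.5, -0.4, -0.3]
width: 0.1
```

apply_moves --increments '[{"tx": -0.007, "ty": 0.025, "tz": 0, "rx": 0, "ry": 0, "rz": 1.3, "claw": 0.054}, {"tx": -0.014, "ty": 0.05, "tz": 0, "rx": 0, "ry": 0, "rz": 2.6, "claw": 0.054}, {"tx": -0.021, "ty": 0.075, "tz": 0, "rx": 0, "ry": 0, "rz": 3.9, "claw": 0.054}, {"tx": -0.028, "ty": 0.1, "tz": 0, "rx": 0, "ry": 0, "rz": 5.2, "claw": 0.054}, {"tx": -0.035, "ty": 0.125, "tz": -0.01, "rx": 0, "ry": 0, "rz": 6.5, "claw": 0.054}, {"tx": -0.042, "ty": 0.15, "tz": -0.02, "rx": 0, "ry": 0, "rz": 7.8, "claw": 0.054}, {"tx": -0.05, "ty": 0.175, "tz": -0.035, "rx": 0, "ry": 0, "rz": 9.1, "claw": 0.054}, {"tx": -0.058, "ty": 0.2, "tz": -0.05, "rx": 0, "ry": 0, "rz": 10.3, "claw": 0.054}, {"tx": -0.066, "ty": 0.218, "tz": -0.07, "rx": 0, "ry": 0, "rz": 11.1, "claw": 0.054}, {"tx": -0.066, "ty": 0.218, "tz": -0.07, "rx": 0, "ry": 0, "rz": 11.1, "claw": 0.054}, {"tx": -0.066, "ty": 0.218, "tz": -0.07, "rx": 0, "ry": 0, "rz": 11.1, "claw": 0.054}]'

```text
clock: 14.1
eef_pos: [519.8, 110.3, 199.2]
tool_rot: [-3.141, -0.0, -2.782]
force: [0.7, -0.6, 0.5]
width: 54.0
```

Run:
```python
from rel import *
Rp=Rn.from_euler("xyz",[np.pi,0,.357+np.pi])
rel([((520,109,2),Rp)])
c=calibration("wrist");im=get_image("wrist")[:,:,::-1].copy()
L=np.array([(3,20,17),(3,-20,17),(-31,-20,17),(-31,20,17)],float)
pp=proj("wrist",Rn.from_euler("z",.357).apply(L)+[533,114,0],c);print(pp.round(1))
b=im.astype(int);m=((b[:,:,2]>b[:,:,0]+60)&(b[:,:,1]>b[:,:,0]+45)).astype(np.uint8)
n,l,st,ce=cv2.connectedComponentsWithStats(m)
for i in range(1,n):
    if st[i,4]>150:
        pts=np.argwhere(l==i)[:,::-1].astype(np.float32);r=cv2.minAreaRect(pts);k=cv2.boxPoints(r)
        print(st[i],ce[i].round(1),at("wrist",[ce[i]],12,c).round(1),at("wrist",k,15,c)[:,:2].round(1).tolist())
import pickle;pickle.dump(c,open("c2.pkl","wb"));cv2.imwrite("pics/w7.png",im)
```

```text
now 14.1 [519.8 110.3 199.2] [-3.141 -0.    -2.782] [ 0.16  0.57 -0.64  1.87  0.44  0.85  1.23] model err [-0.9  0.5 -0.8]
[ 0.0002 -0.0013 -0.1972] [ 0.01 -0.   -0.04] ik 0.0 [-0.04  0.85 -0.34  1.99  0.67  0.42  1.04]
[[340.8 185. ]
 [300.6 184.9]
 [300.1 151. ]
 [341.5 151.1]]
[ 421    0  219   52 6811] [542.5  21.2] [[326.3 247.   12. ]] [[387.8, 155.7], [350.6, 138.2], [282.1, 316.1], [317.0, 340.8]]
[ 172  107   70   73 1351] [201.6 144.9] [[540.1  -7.8  12. ]] [[559.6, -36.7], [502.1, -19.1], [513.5, 29.7], [572.8, 13.9]]
[301 152  42  36 584] [323.  170.6] [[522.4 112.4  12. ]] [[512.0, 85.6], [497.9, 123.0], [530.9, 136.0], [545.3, 97.5]]
```

The wrist picture shows the small padlock's body at columns 301–343, rows 152–188. That is within 1–2 px of the prediction. Grasping.

apply_moves --increments '[{"tx": 0, "ty": 0, "tz": -0.04, "rx": 0, "ry": 0, "rz": 0, "claw": 0.054}, {"tx": 0, "ty": 0, "tz": -0.085, "rx": 0, "ry": 0, "rz": 0, "claw": 0.054}, {"tx": 0, "ty": 0, "tz": -0.13, "rx": 0, "ry": 0, "rz": 0, "claw": 0.054}, {"tx": 0, "ty": 0, "tz": -0.165, "rx": 0, "ry": 0, "rz": 0, "claw": 0.054}, {"tx": 0, "ty": 0, "tz": -0.185, "rx": 0, "ry": 0, "rz": 0, "claw": 0.054}, {"tx": 0, "ty": 0, "tz": -0.197, "rx": 0, "ry": 0, "rz": 0, "claw": 0.054}, {"tx": 0, "ty": 0, "tz": -0.197, "rx": 0, "ry": 0, "rz": 0, "claw": 0.054}, {"tx": 0, "ty": 0, "tz": -0.197, "rx": 0, "ry": 0, "rz": 0, "claw": 0.02}, {"tx": 0, "ty": 0, "tz": -0.197, "rx": 0, "ry": 0, "rz": 0, "claw": 0.02}, {"tx": 0, "ty": 0, "tz": -0.197, "rx": 0, "ry": 0, "rz": 0, "claw": 0.02}, {"tx": 0, "ty": 0, "tz": -0.197, "rx": 0, "ry": 0, "rz": 0, "claw": 0.02}, {"tx": 0, "ty": 0, "tz": -0.197, "rx": 0, "ry": 0, "rz": 0, "claw": 0.02}]'

```text
clock: 15.35
eef_pos: [521.0, 109.1, 3.9]
tool_rot: [-3.141, 0.004, -2.784]
force: [-0.9, -1.4, 6.5]
width: 38.4
```

apply_moves --increments '[{"tx": 0, "ty": 0, "tz": 0.01, "rx": 0, "ry": 0, "rz": 0, "claw": 0.02}, {"tx": 0, "ty": 0, "tz": 0.03, "rx": 0, "ry": 0, "rz": 0, "claw": 0.02}, {"tx": 0, "ty": 0, "tz": 0.06, "rx": 0, "ry": 0, "rz": 0, "claw": 0.02}, {"tx": 0, "ty": 0, "tz": 0.1, "rx": 0, "ry": 0, "rz": 0, "claw": 0.02}, {"tx": 0, "ty": 0, "tz": 0.14, "rx": 0, "ry": 0, "rz": 0, "claw": 0.02}, {"tx": 0, "ty": 0, "tz": 0.18, "rx": 0, "ry": 0, "rz": 0, "claw": 0.02}, {"tx": 0, "ty": 0, "tz": 0.22, "rx": 0, "ry": 0, "rz": 0, "claw": 0.02}, {"tx": 0, "ty": 0, "tz": 0.25, "rx": 0, "ry": 0, "rz": 0, "claw": 0.02}, {"tx": 0, "ty": 0, "tz": 0.25, "rx": 0, "ry": 0, "rz": 0, "claw": 0.02}, {"tx": 0, "ty": 0, "tz": 0.25, "rx": 0, "ry": 0, "rz": 0, "claw": 0.02}]'

```text
clock: 16.35
eef_pos: [519.4, 108.5, 253.0]
tool_rot: [-3.141, 0.001, -2.784]
force: [-0.5, -0.5, -2.9]
width: 38.1
```

Run:
```python
from rel import *
Rm=Rn.from_euler("xyz",[np.pi,0,2.53])
s=read_state();print(s["width"],s["force"])
rel([(W([20,0,252]),Rm),(W([20,0,15]),Rm)])
```

```text
38.063980551860965 [-0.50660925 -0.53566311 -2.89651676]
now 16.35 [519.4 108.5 253. ] [-3.141e+00  1.000e-03 -2.784e+00] [ 0.2   0.5  -0.69  1.81  0.39  0.96  1.28] model err [-0.6  0.6 -0.8]
[-0.0096 -0.3595 -0.001 ] [ 1.000e-02  1.000e-02 -1.111e+01] ik 0.0 [ 0.67  0.51 -0.4   1.72  0.23  0.96  1.14]
[-0.0096 -0.3595 -0.238 ] [ 1.000e-02  1.000e-02 -1.111e+01] ik 0.0 [ 0.55  0.84 -0.22  1.89  0.37  0.46  1.02]
```

apply_moves --increments '[{"tx": -0.001, "ty": -0.03, "tz": 0, "rx": 0, "ry": 0, "rz": -1.1, "claw": 0.02}, {"tx": -0.002, "ty": -0.065, "tz": 0, "rx": 0, "ry": 0, "rz": -2.2, "claw": 0.02}, {"tx": -0.003, "ty": -0.1, "tz": 0, "rx": 0, "ry": 0, "rz": -3.4, "claw": 0.02}, {"tx": -0.004, "ty": -0.14, "tz": 0, "rx": 0, "ry": 0, "rz": -4.6, "claw": 0.02}, {"tx": -0.005, "ty": -0.18, "tz": 0, "rx": 0, "ry": 0, "rz": -5.8, "claw": 0.02}, {"tx": -0.006, "ty": -0.22, "tz": 0, "rx": 0, "ry": 0, "rz": -7.0, "claw": 0.02}, {"tx": -0.007, "ty": -0.26, "tz": 0, "rx": 0, "ry": 0, "rz": -8.2, "claw": 0.02}, {"tx": -0.008, "ty": -0.3, "tz": 0, "rx": 0, "ry": 0, "rz": -9.4, "claw": 0.02}, {"tx": -0.009, "ty": -0.335, "tz": 0, "rx": 0, "ry": 0, "rz": -10.5, "claw": 0.02}, {"tx": -0.01, "ty": -0.36, "tz": 0, "rx": 0, "ry": 0, "rz": -11.1, "claw": 0.02}, {"tx": -0.01, "ty": -0.36, "tz": 0, "rx": 0, "ry": 0, "rz": -11.1, "claw": 0.02}, {"tx": -0.01, "ty": -0.36, "tz": 0, "rx": 0, "ry": 0, "rz": -11.1, "claw": 0.02}]'

```text
clock: 17.55
eef_pos: [509.1, -250.3, 251.3]
tool_rot: [3.141, -0.002, 2.531]
force: [0.3, 1.3, -1.4]
width: 38.2
```

apply_moves --increments '[{"tx": 0, "ty": 0, "tz": -0.04, "rx": 0, "ry": 0, "rz": 0, "claw": 0.02}, {"tx": 0, "ty": 0, "tz": -0.08, "rx": 0, "ry": 0, "rz": 0, "claw": 0.02}, {"tx": 0, "ty": 0, "tz": -0.12, "rx": 0, "ry": 0, "rz": 0, "claw": 0.02}, {"tx": 0, "ty": 0, "tz": -0.16, "rx": 0, "ry": 0, "rz": 0, "claw": 0.02}, {"tx": 0, "ty": 0, "tz": -0.19, "rx": 0, "ry": 0, "rz": 0, "claw": 0.02}, {"tx": 0, "ty": 0, "tz": -0.21, "rx": 0, "ry": 0, "rz": 0, "claw": 0.02}, {"tx": 0, "ty": 0, "tz": -0.225, "rx": 0, "ry": 0, "rz": 0, "claw": 0.02}, {"tx": 0, "ty": 0, "tz": -0.232, "rx": 0, "ry": 0, "rz": 0, "claw": 0.02}, {"tx": 0, "ty": 0, "tz": -0.237, "rx": 0, "ry": 0, "rz": 0, "claw": 0.02}, {"tx": 0, "ty": 0, "tz": -0.237, "rx": 0, "ry": 0, "rz": 0, "claw": 0.02}, {"tx": 0, "ty": 0, "tz": -0.237, "rx": 0, "ry": 0, "rz": 0, "claw": 0.02}]'

```text
clock: 18.65
eef_pos: [510.5, -251.1, 16.4]
tool_rot: [3.141, 0.003, 2.531]
force: [-0.2, -0.4, -1.8]
width: 38.2
```

apply_moves --increments '[{"tx": 0, "ty": 0, "tz": -0.0015, "rx": 0, "ry": 0, "rz": 0, "claw": 0.02}, {"tx": 0, "ty": 0, "tz": -0.0015, "rx": 0, "ry": 0, "rz": 0, "claw": 0.02}, {"tx": 0, "ty": 0, "tz": -0.0015, "rx": 0, "ry": 0, "rz": 0, "claw": 0.06}, {"tx": 0, "ty": 0, "tz": -0.0015, "rx": 0, "ry": 0, "rz": 0, "claw": 0.06}, {"tx": 0, "ty": 0, "tz": -0.0015, "rx": 0, "ry": 0, "rz": 0, "claw": 0.06}, {"tx": 0, "ty": 0, "tz": 0.01, "rx": 0, "ry": 0, "rz": 0, "claw": 0.06}, {"tx": 0, "ty": 0, "tz": 0.04, "rx": 0, "ry": 0, "rz": 0, "claw": 0.06}, {"tx": 0, "ty": 0, "tz": 0.08, "rx": 0, "ry": 0, "rz": 0, "claw": 0.06}, {"tx": 0, "ty": 0, "tz": 0.12, "rx": 0, "ry": 0, "rz": 0, "claw": 0.06}, {"tx": 0, "ty": 0, "tz": 0.16, "rx": 0, "ry": 0, "rz": 0, "claw": 0.06}, {"tx": 0, "ty": 0, "tz": 0.2, "rx": 0, "ry": 0, "rz": 0, "claw": 0.06}, {"tx": 0, "ty": 0, "tz": 0.24, "rx": 0, "ry": 0, "rz": 0, "claw": 0.06}]'

```text
clock: 19.85
eef_pos: [509.5, -250.7, 258.3]
tool_rot: [-3.142, 0.002, 2.531]
force: [0.7, -0.7, -0.2]
width: 59.9
```

apply_moves --increments '[{"tx": -0.02, "ty": 0.03, "tz": 0, "rx": 0, "ry": 0, "rz": 0, "claw": 0.06}, {"tx": -0.04, "ty": 0.07, "tz": 0, "rx": 0, "ry": 0, "rz": 0, "claw": 0.06}, {"tx": -0.05, "ty": 0.11, "tz": 0, "rx": 0, "ry": 0, "rz": 0, "claw": 0.06}, {"tx": -0.06, "ty": 0.15, "tz": 0, "rx": 0, "ry": 0, "rz": 0, "claw": 0.06}, {"tx": -0.07, "ty": 0.19, "tz": 0, "rx": 0, "ry": 0, "rz": 0, "claw": 0.06}, {"tx": -0.08, "ty": 0.23, "tz": 0, "rx": 0, "ry": 0, "rz": 0, "claw": 0.06}, {"tx": -0.08, "ty": 0.27, "tz": 0, "rx": 0, "ry": 0, "rz": 0, "claw": 0.06}, {"tx": -0.08, "ty": 0.3, "tz": 0, "rx": 0, "ry": 0, "rz": 0, "claw": 0.06}, {"tx": -0.08, "ty": 0.3, "tz": 0, "rx": 0, "ry": 0, "rz": 0, "claw": 0.06}, {"tx": -0.08, "ty": 0.3, "tz": 0, "rx": 0, "ry": 0, "rz": 0, "claw": 0.06}]'

```text
clock: 20.85
eef_pos: [429.6, 49.2, 256.2]
tool_rot: [-3.141, 0.002, 2.533]
force: [0.3, -1.1, -0.0]
width: 60.3
```

Run:
```python
from rel import *
a=get_image("top")[:,:,::-1];b=get_image("side")[:,:,::-1]
A=cv2.resize(a[70:260,300:500],(0,0),fx=2,fy=2,interpolation=3);B=cv2.resize(b[140:330,235:435],(0,0),fx=2,fy=2,interpolation=3)
cv2.imwrite("pics/end.png",np.hstack([A,B]))
```

View pics/end.png

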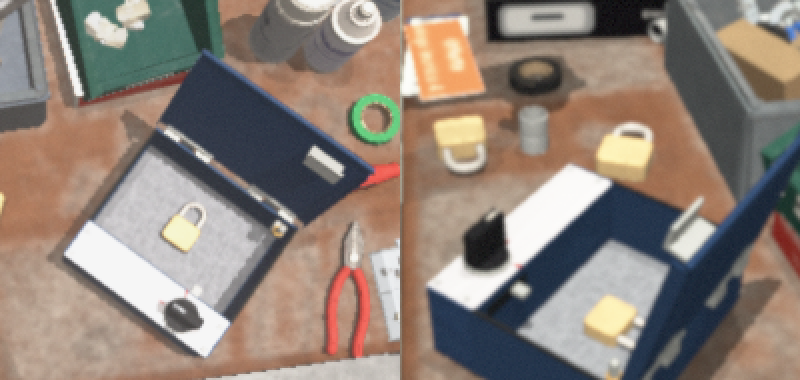

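The padlock lies flat mid-floor (top crop about (185,228)), the lid stands on its stop, the knob is at rest, and the tape and coupling have not moved. Handing in.

```bash
python3 -c "
from cell import *
print(finish_job(),read_state()['clock'])"
```

```text
the job is handed in; nothing more can be done
the job is handed in; nothing more can be done
```

The smallest brass padlock left of the strongbox now lies flat near the middle of the compartment floor, and the job is handed in. The last clock reading was about 21 s of the 61 s allowed; `finish_job` gives no verdict.

- **Knob:** I gripped it and turned it 1.20 rad clockwise. The lid sprang ajar, I let the knob go, and the later pictures show it back at rest.
- **Lid:** I lifted it with a fingertip under the left side skirt. In the top view its corners matched about 1.8 rad. Force on the tool had dropped to about zero, so I take it to be on its stop.
- **Padlock:** I gripped it across the body (38 mm measured against 40 mm nominal) and set it down about 10 mm behind the centre of the floor.

**Last checks:** the final top and side pictures show the padlock flat, the lid open, the knob at rest, and the tape roll and coupling where they were. The gripper was clear of everything, at about 256 mm height.

**What disagreed:**
- My first move call was refused because every row needs all seven fields.
- My first arm model was about 38 mm off once the tool tilted. I corrected the lengths before lifting the lid.
- The first single-view fit of the box was about 5 mm off. I corrected it with the side and wrist views.

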